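# Check the label under the driver box's snap cover

### The job

Squeeze both orange snap tabs of the white box's cover inward and lift the cover off, then lay it feet down on the blue mat and let go. Take the yellow code reader and hold it upright and still above the label inside the box, 4 to 12 cm clear of it, for at least a second, then stand the reader back on its black pad. Take the cover again, this time by the black rib in its middle with the tabs left free, put it on the box and press it down until it is flush and both tabs have sprung back out, leaving the bottle, lens tray and screwdriver where they are.

Things in the scene. Friction and masses are not known exactly. Their poses are not given: they have to be found in the camera images.
- box: White driver box fixed to the bench, 150 (x) x 112 (y) x 50 mm high, coloured buttons on its -x face; origin at the centre of its underside, z up. Its flat top (3 mm thick) has a central opening into a bay about 44 mm deep, which the cover closes.
- cover: Loose grey cover, about 160 g, same after a half turn. Origin: centre of its plate's underside, z up. Plate 104 (x) x 70 (y) x 4 mm, notched mid-way on both long (y) sides for the orange tabs. Black rib in the middle, 12 mm thick (x), 26 mm long (y), top 38 mm above the origin. Four tapered corner feet reach 20 mm below the origin (on a flat surface the origin is 20 mm above it).
- opening (a point): Centre of the box's opening, 92 (x) x 57.4 (y) mm, at its top face, 50 mm above the box's origin; box axes. The seated cover's origin is here, axes along the box's (either way round). The feet (x +-41.5, y +-24.3 mm) guide it with 1.2 mm play. Tab hooks snap under the opening's long edges: while out, the cover cannot lift. Pushed down with 6 to 12 N, the tabs ride in and snap out by themselves.
- rib (a point): Centre of the graspable part of the cover's black rib, 28 mm above the cover's origin (10 mm below the rib's top); axes as the cover's. The fingers close along the cover's x here.
- tab_a (a joint): Spring tab on the cover's +y side: 0 = out (latched when seated), 0.006 m = fully pressed inward (to the cover's -y); its hook is free of the box from about 0.005. Spring 1 N at 0, 3.4 N at the stop. Upright orange tongue 24 mm wide (x), 4 mm thick, top 26 mm above the cover's origin, outer face at y = +27 mm when out.
- tab_b (a joint): The same tab on the -y side, outer face at y = -27 mm when out; grows as it is pressed to the cover's +y. One pinch from above along the cover's y squeezes both tabs: 54 mm over their outer faces when out, 42 mm when fully pressed; the squeezed cover can be lifted by them.
- tab_a_face (a point): Middle of the outer (pushed) face of tab_a, 16 mm above the cover's origin; moves with the tab; axes as the cover's.
- tab_b_face (a point): Middle of the outer face of tab_b, 16 mm above the cover's origin; moves with the tab; axes as the cover's.
- label (a point): Centre of the white striped label (32 x 22 mm, facing up) on a blue module inside the box's bay, about 32 mm below the box's top face; where in the bay it lies varies; hidden while the cover is on.
- reader: Hand code reader, loose, 200 g, standing upright on its pad on its black nose (60 (x) x 46 (y) x 26 mm). Above it a yellow handle 36 (x) x 30 (y) mm goes up to 113 mm. Origin = point reader_window, z up along the handle.
- reader_window (a point): Centre of the red window in the underside of the reader's nose, looking along the reader's -z. It reads when within 15 mm of straight above the label, upright, 40 to 120 mm above it, and held still.
- mat: Blue mat fixed to the bench, 180 (x) x 150 (y) x 4 mm thick, empty; origin at the centre of its underside. The cover is laid here. Mat and pad may be on either side of the box.
- pad: Black square reader pad with a thin yellow border line, fixed, 120 x 120 x 4 mm thick; origin at the centre of its underside.
- adhesive: Amber bottle with blue cap, 44 mm diameter, 90 mm tall, standing beyond the box; leave alone. Origin at its underside.
- lens_tray: Low aluminium tray with lenses, 100 (x) x 140 (y) x 15 mm, beyond the box; leave alone. Origin at its underside.
- driver: Red-handled screwdriver, 160 mm long, lying crosswise on the bench between the robot and the box; leave alone. Origin in the middle of its underside.
Things that resemble listed ones, but are neither listed nor needed, are in the scene too. Of the things shaped like the cover, the grey one is meant.

How it is judged:
By the outcome, as a careful person would: the job done as asked, in the order asked, and still so for the second after the job is handed in, with the robot touching nothing.
It also fails if it takes over 72 s, if anything falls off the work surface, if the arm or the gripper's body presses on something with over 40 N, if the wrist force passes 120 N, or if a joint passes its speed limit or range.

### The arm

A 6-joint arm with a two-finger parallel gripper is mounted at the origin on the work surface. World frame = base frame: x ahead of the robot, y to its left, z up, the work surface at z = 0. Lengths are in m, angles in rad, forces in N, time in s.
With the tool pointing down it reaches from about 0.325 to 0.925 m from the base axis. Payload 3.1 kg.
Tool frame: the origin (TCP) lies between the finger pads; the fingertips stand 17 mm ahead of it and the grasp point (between the pads) lies 2 mm behind it; z points along the fingers, y is the line along which they close (so a half turn about z gives the same grasp; the last joint's range is limited). The gripper opens to 85 mm and grips with 20 to 120 N. Pads are 22 mm wide; open, the fingers measure 114 mm over their backs; the gripper's body (76 mm by 85 mm) begins 54 mm behind the grasp point. The pads swing forward as they close: fully open they stand 13 mm farther back than shut.
Start: joints at [-1.374, 0.217, 1.613, -0, 1.311, -0.112], TCP at [0.19, -0.595, 0.248] pointing down, gripper open.
Joint ranges: [-2.75, 2.75], [-0.78, 2.1], [0.31, 2.55], [-1.13, 4.27], [0.13, 2.63], [-2.58, 2.58]. Speed limits (rad/s): [2.79, 2.79, 3.14, 3.14, 3.14, 3.14].

### API

Orientations are given as a unit quaternion [x, y, z, w].
In Python, from workcell import monitor, vision, workorder gives the robot as it stands. The module is installed in compiled form; this text tells all that it offers.
- The arm moves only by the shell command python3 -m handwheel 'ROWS' [FORCE]. ROWS is JSON, one flat list of numbers, 5 for each row, row after row: the shift along the tool's x, y, z in cm, then the turn about the tool's z in degrees, then the opening, from 0 (shut) to 1 (fully open). In form: [tx, ty, tz, turn, grip, tx, ty, tz, turn, grip, ...]. A call has 1 to 8 rows; each row shifts and turns the commanded pose from where the row before left it, along the tool's axes as they then stand; what a row does not reach is not made up. A row lasts 1/8 s, in which the tool goes at most 62.5 mm and 10.7 degrees, less where a joint would pass 70% of its speed; a pose out of reach is approached as far as the arm can. A call with a gripper value outside its range is refused whole. The fingers move at their own pace and stop on an object; FORCE is the grip in N (left out, the last holds). Time passes only in rows, so rows that do not move let the fingers close. It gives the time, the measured TCP pose, the force, the opening and the grip force at its end, in the units of the state.
- monitor.sense(): the state, without advancing time (a new reading comes with each control period).
- vision.camera(name): name is "side" or "top"; returns the picture (400x640x3 uint8, red, green, blue); there is no depth.
- vision.camera_info(name): a dict with "fx", "fy", "cx", "cy" (pixels), "R" (3x3) and "t" (3): a world point X has camera coordinates R X + t. Camera axes: x right, y down, z forward; pixel columns grow to the right and rows downward; lengths in m; the calibration is good to about 2 mm. A picture is of the moment at which its call begins. camera_info takes no time and is no camera call.
- workorder.job_done(): hands the job in; it is judged then, once.
The state is a dict: "clock": time; "joints": joint angles; "joint_vel": joint speeds; "tau": joint torques, N m; "ee_pos": TCP position; "ee_rot": TCP orientation; "ft_force": force on the tool from outside, world axes, zero at the start; "torque": the same for the moment, N m; "grip_width": finger opening in m; "grasp_force": force on a finger pad.
Only numpy, scipy, OpenCV 4.12 (cv2) and the standard library are available. Lean on these libraries where they do the work, as an engineer would, in place of code of your own. Each camera call takes 0.05 s, during which the arm holds its last target. There are 200 camera calls.

## Working session

There is one attempt and no reset: what is moved stays moved. The work goes in short steps, Python scripts to look and compute and a shell command to move; the robot and the scene stay as the last step left them, time stands still between calls to the robot, and variables do not carry over. Pictures are saved under pics/ and viewed, at most 10 in all, crops included, and the job is handed in when it is done.

```bash
mkdir -p pics
python3 - <<'E'
from workcell import monitor, vision
import cv2,numpy as np
for n in("side","top"):
    im=vision.camera(n); cv2.imwrite(f"pics/{n}0.png",im[:,:,::-1]); i=vision.camera_info(n); print(n,{k:np.round(v,3).tolist() for k,v in i.items()})
s=monitor.sense(); print(s)
E
```

```text
side {'fx': 482.448, 'fy': 482.448, 'cx': 325.885, 'cy': 199.527, 'R': [[0.974, -0.226, 0.017], [-0.163, -0.748, -0.643], [0.158, 0.624, -0.765]], 't': [-0.537, 0.124, 1.069]}
top {'fx': 395.847, 'fy': 395.847, 'cx': 326.94, 'cy': 202.877, 'R': [[0.02, -0.999, -0.033], [-0.989, -0.015, -0.145], [0.144, 0.036, -0.989]], 't': [-0.013, 0.516, 0.899]}
{'clock': 0.1, 'joints': array([-1.37420395e+00,  2.17690206e-01,  1.61477794e+00,  1.05593862e-05,
        1.31131942e+00, -1.12193169e-01]), 'joint_vel': array([-0.00029841, -0.00209068, -0.00383342,  0.00026459,  0.00083508,
        0.00086667]), 'tau': array([-6.18855229e-04, -3.98078156e+01, -3.04969668e+01, -1.04193932e-04,
        4.25788021e-03,  5.24612631e-06]), 'ee_pos': array([ 0.18982868, -0.59473785,  0.24708947]), 'ee_rot': array([ 9.88104707e-01,  1.53778686e-01, -4.12013993e-05, -1.09669078e-03]), 'ft_force': array([-0.4526647 , -0.37161225, -0.35109283]), 'torque': array([ 0.01317873,  0.01368817, -0.0437154 ]), 'grasp_force': 0.0, 'grip_width': 0.0853379198079937}
```

View pics/top0.png

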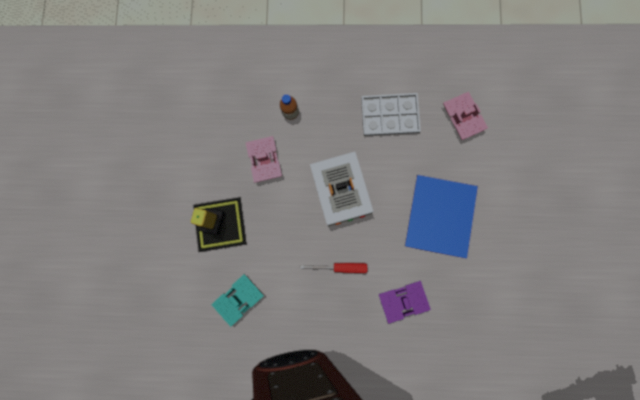

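View pics/side0.png

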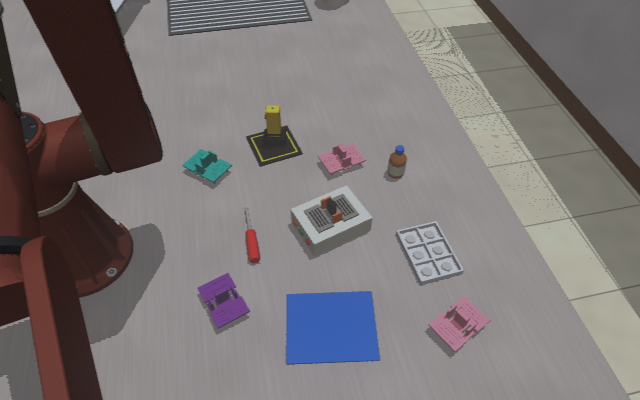

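Lookalikes by top pixel: pink (265,160) and (465,116), teal (238,300), purple (405,302). The grey cover seated on the white box at (342,187) is the one meant; the yellow reader is at (205,218), and the mat is blue at (442,216).

```bash
cat > h.py <<'E'
from workcell import monitor, vision
import cv2,numpy as np
from scipy.spatial.transform import Rotation as Ro
def cam(n): return vision.camera(n)[:,:,::-1].copy()
def ray(n,uv):
    i=vision.camera_info(n);R=np.array(i["R"]);t=np.array(i["t"])
    d=R.T@np.array([(uv[0]-i["cx"])/i["fx"],(uv[1]-i["cy"])/i["fy"],1]);return -R.T@t,d
def plane(n,uv,z):
    o,d=ray(n,uv);return o+d*(z-o[2])/d[2]
def proj(n,X):
    i=vision.camera_info(n);p=np.array(i["R"])@X+np.array(i["t"]);return np.array([i["fx"]*p[0]/p[2]+i["cx"],i["fy"]*p[1]/p[2]+i["cy"]])
def tri(a,b):
    o1,d1=ray("top",a);o2,d2=ray("side",b)
    s=np.linalg.lstsq(np.c_[d1,-d2],o2-o1,rcond=None)[0];p=o1+s[0]*d1;q=o2+s[1]*d2
    return (p+q)/2,np.linalg.norm(p-q)
def mask(im,lo,hi,roi=None):
    m=cv2.inRange(cv2.cvtColor(im,cv2.COLOR_BGR2HSV),np.array(lo),np.array(hi))
    if roi: k=np.zeros_like(m);x0,y0,x1,y1=roi;k[y0:y1,x0:x1]=255;m&=k
    return m
def blobs(m,amin=5):
    n,_,st,c=cv2.connectedComponentsWithStats(m);return sorted([(int(st[i,4]),c[i].round(2).tolist()) for i in range(1,n) if st[i,4]>=amin],reverse=True)
def rect(m):
    c=max(cv2.findContours(m,cv2.RETR_EXTERNAL,cv2.CHAIN_APPROX_NONE)[0],key=cv2.contourArea)
    return cv2.boxPoints(cv2.minAreaRect(c)),c
def tool(goal=None):
    s=monitor.sense();R=Ro.from_quat(s["ee_rot"]).as_matrix()
    print("clock",s["clock"],"tcp",s["ee_pos"].round(4),"yaw of tool y",np.degrees(np.arctan2(R[1,1],R[0,1])).round(1),"w",round(s["grip_width"],4),"gf",round(s["grasp_force"],1),"F",s["ft_force"].round(1),"tz",R[:,2].round(3))
    if goal is not None: print("shift cm",((R.T@(np.array(goal)-s["ee_pos"]))*100).round(2))
E
python3 - <<'E'
from h import *
T=cam("top");S=cam("side")
for n,im,roi in(("top",T,(310,150,375,230)),("side",S,(285,185,375,250))):
    print(n,"orange",blobs(mask(im,(5,120,80),(20,255,255),roi),3))
    m=mask(im,(95,150,60),(125,255,255),(400,170,490,262) if n=="top" else (280,285,385,365));p,c=rect(m)
    q=np.array([plane(n,x,.004) for x in p]);print("mat",q.mean(0).round(4),q.round(3)[:,:2].tolist())
    m=mask(im,(22,120,80),(35,255,255),(190,195,250,255) if n=="top" else (245,100,305,165));print("yellow",blobs(m,3))
    m=mask(im,(0,0,150),(180,60,255),roi);p,c=rect(m)
    print("white",[plane(n,x,.05).round(4)[:2].tolist() for x in p],p.tolist())
a=cv2.resize(T[145:235,185:385],None,fx=4,fy=4,interpolation=cv2.INTER_CUBIC)
b=cv2.resize(S[95:260,240:400],None,fx=2.18,fy=2.18*.0+2.18,interpolation=cv2.INTER_CUBIC);b=cv2.copyMakeBorder(b[:240*9],0,0,0,max(0,800-b.shape[1]),0)[:, :800]
o=np.vstack([a,cv2.resize(S[185:250,280:380],(369,240),interpolation=cv2.INTER_CUBIC)[:,:].copy() if 0 else np.hstack([cv2.resize(S[185:250,280:380],(369,240),interpolation=cv2.INTER_CUBIC),cv2.resize(S[95:170,240:310],(224,240)),np.zeros((240,207,3),np.uint8)])])
cv2.imwrite("pics/crop1.png",o)
tool()
E
```

```text
top orange [(20, [330.85, 188.9]), (14, [350.93, 183.64]), (3, [338.0, 223.0])]
mat [ 0.494  -0.2801  0.004 ] [[0.419, -0.192], [0.592, -0.224], [0.568, -0.37], [0.397, -0.335]]
yellow [(598, [214.85, 222.29])]
white [[0.607, 0.0392], [0.6403, -0.0693], [0.4981, -0.1101], [0.4658, -0.0041]] [[309.4339599609375, 164.01885986328125], [355.396240234375, 150.88677978515625], [372.45281982421875, 210.58486938476562], [326.49053955078125, 223.71694946289062]]
side orange [(19, [336.47, 213.79]), (18, [325.5, 198.39]), (9, [295.11, 222.44])]
mat [ 0.4971 -0.2829  0.004 ] [[0.417, -0.193], [0.607, -0.227], [0.568, -0.372], [0.396, -0.34]]
yellow [(373, [272.82, 118.8]), (144, [272.79, 147.92]), (3, [277.0, 136.0])]
white [[0.4593, 0.0166], [0.6067, 0.1007], [0.6426, -0.0681], [0.5047, -0.1357]] [[285.84613037109375, 201.7692108154297], [338.92303466796875, 166.3845977783203], [372.46148681640625, 216.69227600097656], [319.38458251953125, 252.07688903808594]]
clock 0.2 tcp [ 0.1899 -0.5949  0.2474] yaw of tool y -72.3 w 0.0854 gf 0.0 F [-0.7 -0.1  0.7] tz [-0.     0.002 -1.   ]
```

View pics/crop1.png

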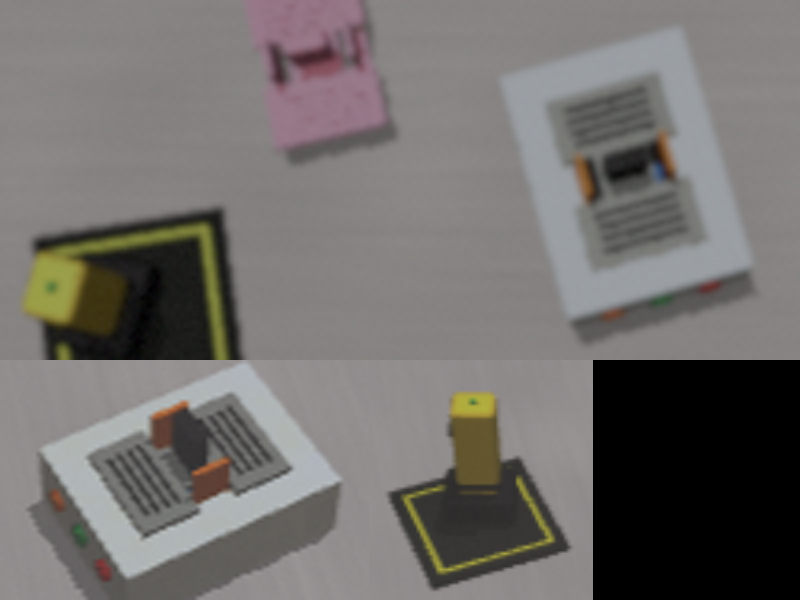

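The crop confirms the grey cover, on the white box, with orange tabs at top-view pixels (331,189) and (351,184). The reader's handle top is near (198,216) in that view.

Run:
```python
from h import *
A,ea=tri((330.85,188.9),(325.5,198.39));B,eb=tri((350.93,183.64),(336.47,213.79))
print("tabs",A,ea,B,eb,(A+B)/2,"yaw",np.degrees(np.arctan2(-(A-B)[0],(A-B)[1])))
print("orange mid top on z.07",(plane("top",(330.85,188.9),.07)+plane("top",(350.93,183.64),.07))/2,"side",(plane("side",(325.5,198.39),.07)+plane("side",(336.47,213.79),.07))/2)
# green dot on reader top and handle top
T=cam("top");S=cam("side")
g=[]
for n,im,roi in(("top",T,(185,195,225,245)),("side",S,(255,95,290,125))):
    b=blobs(mask(im,(36,60,30),(85,255,255),roi),1);print(n,b);g.append(b[0][1])
print("reader top",tri(*g))
for n,im,roi in(("top",T,(180,190,255,260)),("side",S,(235,120,310,170))):
    m=mask(im,(0,0,0),(180,255,70),roi)|mask(im,(20,120,50),(36,255,255),roi);p,c=rect(m);q=np.array([plane(n,x,.004) for x in p]);print("pad",q.mean(0).round(4),q[:,:2].round(3).tolist())
tool((.553,-.036,.2))
```

```text
tabs [ 0.54459842 -0.01342865  0.07490021] 0.002633145712013439 [ 0.55853891 -0.05913885  0.07138707] 0.003463392279464767 [ 0.55156866 -0.03628375  0.07314364] yaw 16.960421971527982
orange mid top on z.07 [ 0.55060153 -0.03618638  0.07      ] side [ 0.55378633 -0.03357187  0.07      ]
top [(8, [197.12, 216.12]), (1, [224.0, 201.0]), (1, [206.0, 243.0]), (1, [204.0, 243.0]), (1, [201.0, 205.0]), (1, [199.0, 243.0]), (1, [198.0, 235.0])]
side [(2, [272.0, 107.5])]
reader top (array([0.47195865, 0.27528061, 0.11724806]), np.float64(0.0011596660239243663))
pad [0.464  0.2643 0.004 ] [[0.51, 0.341], [0.533, 0.213], [0.417, 0.189], [0.395, 0.314]]
pad [0.465 0.271 0.004] [[0.392, 0.327], [0.509, 0.385], [0.534, 0.21], [0.425, 0.162]]
clock 0.3 tcp [ 0.1899 -0.5952  0.2478] yaw of tool y -72.3 w 0.085 gf 0.0 F [-0.2 -0.  -0.7] tz [-0.     0.001 -1.   ]
shift cm [ 51.58 -42.23   4.82]
```

```bash
python3 -m handwheel '[4.3,-3.5,0.4,0,1, 4.3,-3.5,0.4,0,1, 4.3,-3.5,0.4,0,1, 4.3,-3.5,0.4,0,1, 4.3,-3.5,0.4,0,1, 4.3,-3.5,0.4,0,1]' 30; python3 -m handwheel '[4.3,-3.5,0.4,0,1, 4.3,-3.5,0.4,0,1, 4.3,-3.5,0.4,0,1, 4.3,-3.5,0.4,0,1, 4.3,-3.5,0.4,0,1, 4.3,-3.5,0.4,0,1,0,0,0,0.7,1,0,0,0,0,1]'; python3 -c "
from h import *
tool((.552,-.036,.12))"
```

```text
clock: 1.05
ee_pos: [0.3727, -0.3154, 0.2244]
ee_rot: [0.988, 0.154, 0.0, 0.0]
ft_force: [-0.5, -0.6, -0.9]
grip_width: 0.0862
grasp_force: 0.0
clock: 2.05
ee_pos: [0.5536, -0.0385, 0.2001]
ee_rot: [0.989, 0.148, -0.0, 0.0]
ft_force: [-0.2, -0.8, -0.3]
grip_width: 0.0853
grasp_force: 0.0
clock 2.05 tcp [ 0.5536 -0.0385  0.2001] yaw of tool y -73.0 w 0.0853 gf 0.0 F [-0.2 -0.8 -0.3] tz [-0.001 -0.    -1.   ]
shift cm [-0.07 -0.29  8.01]
```

```bash
python3 -m handwheel '[-0.1,-0.3,4,0,1, 0,0,4,0,1, 0,0,1.5,0,1, 0,0,0,0,1]'
python3 - <<'E'
from h import *
T=cam("top");S=cam("side")
o=np.hstack([cv2.resize(T[140:230,300:380],(400,450),interpolation=cv2.INTER_CUBIC),cv2.resize(S[155:255,285:374],(400,450),interpolation=cv2.INTER_CUBIC)])
cv2.imwrite("pics/near.png",o);tool((.552,-.036,.072))
E
```

```text
clock: 2.55
ee_pos: [0.551, -0.0367, 0.1045]
ee_rot: [0.989, 0.147, -0.001, -0.0]
ft_force: [0.3, 0.5, 0.7]
grip_width: 0.0855
grasp_force: 0.0
clock 2.65 tcp [ 0.5533 -0.0367  0.1069] yaw of tool y -73.1 w 0.0855 gf 0.0 F [ 0.3 -0.1  0.3] tz [ 0.003 -0.001 -1.   ]
shift cm [-0.11 -0.11  3.49]
```

View pics/near.png

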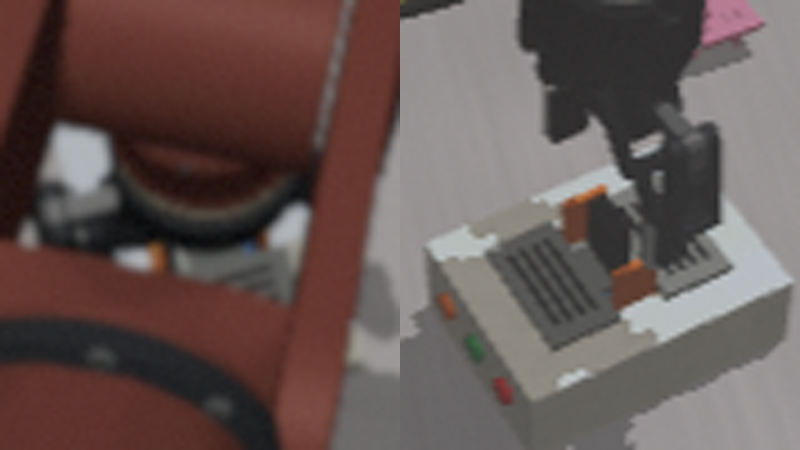

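Run:
```python
from h import *
c=np.array([.5533,-.0367,0]);u=np.array([.292,-.956,0])
for d in(-.048,.048):
  for z in(.095,.1): 
    p=proj("side",c+u*d+[0,0,z]);print(d,z,400+(p[0]-285)*400/89,(p[1]-155)*4.5)
```

```text
-0.048 0.095 559.6291697672863 138.02837884766487
-0.048 0.1 559.711348392729 131.3626665730289
0.048 0.095 659.1204662890859 269.38608522902604
0.048 0.1 659.576329851498 262.86651719857775
```

The picture shows the fingers straddling both tabs, with the near fingertip at (672,265) and the far one at (562,140). Both are where I expect them, so I descend and pinch.

```bash
python3 -m handwheel '[-0.1,-0.1,1.5,0,1, 0,0,1,0,1, 0,0,0.7,0,1, 0,0,0,0,1]'; python3 -m handwheel '[0,0,0,0,0.4,0,0,0,0,0.4,0,0,0,0,0.4,0,0,0,0,0.4,0,0,0,0,0.4]' 30;  python3 -c "
from h import *
tool((.552,-.036,.072))"
```

```text
clock: 3.15
ee_pos: [0.55, -0.035, 0.0722]
ee_rot: [0.989, 0.148, -0.001, -0.0]
ft_force: [-0.3, 0.0, 0.7]
grip_width: 0.0854
grasp_force: 0.0
clock: 3.78
ee_pos: [0.552, -0.0357, 0.0748]
ee_rot: [0.989, 0.148, 0.001, 0.001]
ft_force: [-1.0, -0.3, 5.6]
grip_width: 0.0397
grasp_force: 31.7
clock 3.775 tcp [ 0.552  -0.0357  0.0748] yaw of tool y -73.0 w 0.0397 gf 31.7 F [-1.  -0.3  5.6] tz [ 0.002 -0.001 -1.   ]
shift cm [-0.01  0.03  0.28]
```

```bash
python3 -m handwheel '[0,0,-0.5,0,0.3, 0,0,-1,0,0.3,0,0,-1.5,0,0.3,0,0,-2,0,0.3,0,0,-3,0,0.3,0,0,-3,0,0.3,0,0,0,0,0.3]' 40;  python3 - <<'E'
from h import *
tool((.4955,-.2815,.12))
S=cam("side");T=cam("top")
cv2.imwrite("pics/lift.png",np.hstack([cv2.resize(S[60:260,240:400],(400,500)),cv2.resize(T[100:300,290:450],(400,500))]))
E
```

```text
clock: 4.65
ee_pos: [0.5531, -0.0354, 0.1871]
ee_rot: [0.989, 0.148, 0.003, 0.001]
ft_force: [0.2, -0.1, -1.6]
grip_width: 0.0395
grasp_force: 41.5
clock 4.65 tcp [ 0.5531 -0.0354  0.1871] yaw of tool y -73.0 w 0.0395 gf 41.5 F [ 0.2 -0.1 -1.6] tz [ 0.007 -0.001 -1.   ]
shift cm [-12.75  21.83   6.69]
```

View pics/lift.png

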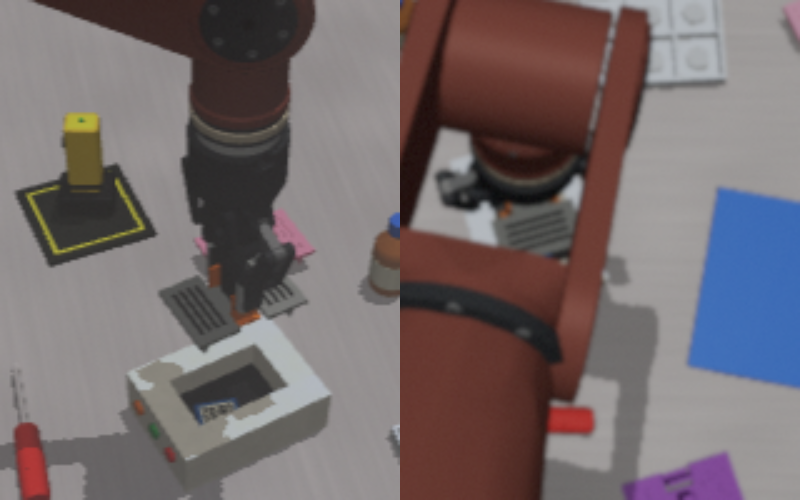

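The cover hangs squeezed in the gripper, the box is open, and the label is visible in the bay at about (215,410) in the crop. I carry the cover to the mat.

```bash
python3 -m handwheel '[-1.5,2.5,0,0,0.3,-2.5,4.4,0,0,0.3,-2.5,4.4,0,0,0.3,-2.5,4.4,0,0,0.3,-2.3,4,2,0,0.3,-1.4,2.1,3,0,0.3,0,0,1,0,0.3,0,0,0,0,0.3]'
python3 - <<'E'
from h import *
tool((.4955,-.2815,.05))
T=cam("top")
m=mask(T,(22,120,80),(35,255,255),(180,190,255,260));print(blobs(m,3))
E
```

```text
clock: 5.75
ee_pos: [0.4916, -0.2791, 0.1208]
ee_rot: [0.989, 0.148, -0.002, -0.002]
ft_force: [0.2, 0.5, -1.9]
grip_width: 0.0392
grasp_force: 41.5
clock 5.75 tcp [ 0.4916 -0.2791  0.1208] yaw of tool y -73.0 w 0.0392 gf 41.5 F [ 0.2  0.5 -1.9] tz [-0.004  0.004 -1.   ]
shift cm [0.32 0.38 7.08]
[(651, [215.31, 222.42])]
```

```bash
python3 -m handwheel '[0.3,0.3,3,0,0.3,0,0,2,0,0.3,0,0,1,0,0.3,0,0,0.5,0,0.3,0,0,0.4,0,0.3,0,0,0,0,0.3]';python3 -c "
from h import *
tool()"
```

```text
clock: 6.55
ee_pos: [0.497, -0.283, 0.0546]
ee_rot: [0.989, 0.148, 0.0, 0.0]
ft_force: [0.1, 0.2, -1.9]
grip_width: 0.0389
grasp_force: 41.5
clock 6.55 tcp [ 0.497  -0.283   0.0546] yaw of tool y -73.0 w 0.0389 gf 41.5 F [ 0.1  0.2 -1.9] tz [ 0. -0. -1.]
```

```bash
python3 -m handwheel '[0,0,0.2,0,0.3,0,0,0.2,0,0.3,0,0,0.1,0,0.3,0,0,0,0,0.3]';python3 -c "
from h import *
tool()"
```

```text
clock: 7.05
ee_pos: [0.4968, -0.2828, 0.0492]
ee_rot: [0.989, 0.148, -0.0, -0.0]
ft_force: [0.5, 0.2, -0.8]
grip_width: 0.039
grasp_force: 41.5
clock 7.05 tcp [ 0.4968 -0.2828  0.0492] yaw of tool y -73.0 w 0.039 gf 41.5 F [ 0.5  0.2 -0.8] tz [-0.  0. -1.]
```

```bash
python3 -m handwheel '[0,0,0.1,0,0.3,0,0,0.05,0,0.3,0,0,0,0,0.3]';python3 -m handwheel '[0,0,0,0,0.6,0,0,0,0,1,0,0,0,0,1,0,0,-1.5,0,1,0,0,-4,0,1,0,0,-6,0,1,0,0,-6,0,1]';python3 -c "
from h import *
tool((.465,.268,.22))"
```

```text
clock: 7.42
ee_pos: [0.497, -0.283, 0.0488]
ee_rot: [0.989, 0.148, -0.0, 0.0]
ft_force: [-2.0, 1.7, 5.2]
grip_width: 0.0387
grasp_force: 42.6
clock: 8.3
ee_pos: [0.4967, -0.2827, 0.2255]
ee_rot: [0.989, 0.148, 0.0, 0.0]
ft_force: [-0.1, -0.5, -0.2]
grip_width: 0.0848
grasp_force: 0.0
clock 8.3 tcp [ 0.4967 -0.2827  0.2255] yaw of tool y -73.0 w 0.0848 gf 0.0 F [-0.1 -0.5 -0.2] tz [ 0.001 -0.    -1.   ]
shift cm [ 13.06 -53.6    0.52]
```

Run:
```python
from h import *
T=cam("top");S=cam("side")
def z(im,x0,y0,x1,y1,w,h): return cv2.resize(im[y0:y1,x0:x1],(w,h),interpolation=cv2.INTER_CUBIC)
o=np.vstack([np.hstack([z(T,305,145,380,230,265,300),z(T,185,190,255,260,300,300),z(T,400,170,485,260,235,300)]),
 np.hstack([z(S,285,180,375,260,340,300),z(S,245,95,305,165,260,300),z(S,280,280,380,365,200,300)])])
cv2.imwrite("pics/three.png",o)
cv2.imwrite("pics/T.png",T);cv2.imwrite("pics/S.png",S)
for n,im,roi in(("top",T,(315,150,370,225)),("side",S,(290,190,370,245))):
    print(n,"blue",blobs(mask(im,(95,80,40),(130,255,255),roi),3),"bright-low",)
    h=cv2.cvtColor(im,cv2.COLOR_BGR2HSV)
r=T[198:240,188:220];print(cv2.cvtColor(r,cv2.COLOR_BGR2HSV)[18,:,2].tolist())
```

```text
top blue [(133, [344.41, 194.41])] bright-low
side blue [] bright-low
[150, 152, 153, 157, 167, 172, 176, 174, 162, 147, 144, 160, 173, 177, 174, 167, 148, 113, 82, 71, 71, 71, 71, 72, 71, 72, 71, 64, 50, 30, 29, 36]
```

View pics/three.png

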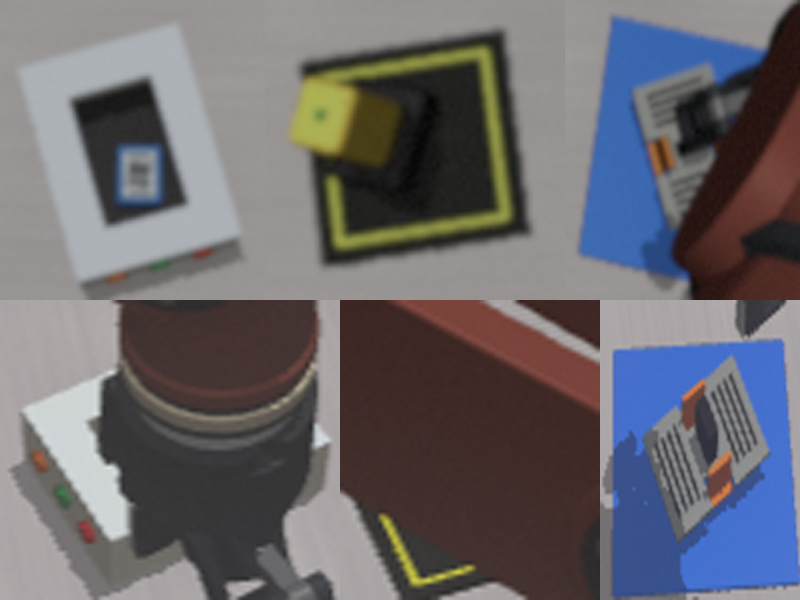

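The crop shows the cover lying feet down on the mat. The label is in the bay near top-view pixel (344.5,194), and the reader's handle top is at about (197,216), tilted about 14°.

Run:
```python
from h import *
T=cv2.imread("pics/T.png")
print("label",plane("top",(344.5,194.2),.018))
m=mask(T,(22,120,125),(36,255,255),(185,200,213,236));p,c=rect(m);print(blobs(m,3),p.tolist())
q=np.array([plane("top",x,.117) for x in p]);print(q[:,:2].round(4).tolist(),q.mean(0))
for i in range(4):
    d=q[(i+1)%4]-q[i];print(np.linalg.norm(d).round(4),np.degrees(np.arctan2(d[1],d[0])).round(1))
mm=mask(T,(95,80,40),(130,255,255),(315,150,370,225));
tool((.470,.275,.20))
```

```text
label [ 0.54107615 -0.04512873  0.018     ]
[(205, [199.25, 215.24]), (7, [200.43, 233.71])] [[188.3490753173828, 219.9717254638672], [200.2830352783203, 198.49058532714844], [212.42454528808594, 205.23585510253906], [200.49058532714844, 226.7169952392578]]
[[0.4627, 0.2941], [0.5103, 0.271], [0.4958, 0.2432], [0.4485, 0.2664]] [0.47930919 0.26867394 0.117     ]
0.0529 -25.9
0.0313 -117.5
0.0527 153.9
0.0311 62.8
clock 8.4 tcp [ 0.5016 -0.2863  0.2338] yaw of tool y -73.0 w 0.0853 gf 0.0 F [-0.   0.2  0.2] tz [ 0.015 -0.011 -1.   ]
shift cm [ 13.35 -54.64   2.7 ]
```

```bash
python3 -m handwheel '[1.2,-5.2,0.2,-9,1,1.2,-5.2,0.2,-9,1]'
python3 - <<'E'
from h import *
T=cv2.imread("pics/T.png")
m=mask(T,(22,120,125),(36,255,255),(185,200,213,236));m=cv2.morphologyEx(m,cv2.MORPH_OPEN,np.ones((7,7),np.uint8));p,c=rect(m);print(blobs(m,3),p.tolist())
for p in (p,[(190.8,222.7),(194.3,208.2),(206.5,211),(202.5,225.5)]):
  q=np.array([plane("top",x,.117) for x in p]);print(q.mean(0))
  for i in range(4):
    d=q[(i+1)%4]-q[i];print(np.linalg.norm(d).round(4),np.degrees(np.arctan2(d[1],d[0])).round(1))
tool((.471,.274,.20))
E
```

```text
clock: 8.65
ee_pos: [0.4815, -0.1769, 0.22]
ee_rot: [0.953, 0.302, 0.001, 0.001]
ft_force: [0.4, 1.5, -0.5]
grip_width: 0.0852
grasp_force: 0.0
[(64, [198.5, 211.5]), (49, [199.0, 221.0])] [[195.0, 208.0], [202.0, 208.0], [202.0, 215.0], [195.0, 215.0]]
[0.48157767 0.27301308 0.117     ]
0.0155 -89.1
0.0154 -176.2
0.0154 90.9
0.0154 3.9
[0.46990012 0.27216923 0.117     ]
0.0323 -9.8
0.0279 -101.8
0.0325 168.1
0.0267 77.8
clock 8.65 tcp [ 0.4815 -0.1769  0.22  ] yaw of tool y -54.8 w 0.0852 gf 0.0 F [ 0.4  1.5 -0.5] tz [ 0.002 -0.001 -1.   ]
shift cm [ 25.14 -37.45   1.97]
```

```bash
python3 -m handwheel '[0,0,0,-10.5,1,0,0,0,-10.5,1,0,0,0,-10.5,1,0,0,0,-10.5,1,0,0,0,-2,1,0,0,0,0,1]'
python3 - <<'E'
from h import *
tool((.471,.2745,.20))
E
```

```text
clock: 9.4
ee_pos: [0.4811, -0.1776, 0.2191]
ee_rot: [0.772, 0.635, 0.0, 0.0]
ft_force: [0.2, 0.1, 0.2]
grip_width: 0.0856
grasp_force: 0.0
clock 9.4 tcp [ 0.4811 -0.1776  0.2191] yaw of tool y -11.1 w 0.0856 gf 0.0 F [0.2 0.1 0.2] tz [ 0. -0. -1.]
shift cm [44.17 -9.72  1.9 ]
```

```bash
python3 -m handwheel '[5.5,-1.2,0,0,1,5.5,-1.2,0,0,1,5.5,-1.2,0,0,1,5.5,-1.2,0,0,1,5.5,-1.2,0,0,1,5.5,-1.2,0,0,1,5.5,-1.2,0,0,1,5.6,-1.3,0,0,1]';python3 -m handwheel '[0,0,2,0,1,0,0,0,0,1]'
python3 - <<'E'
from h import *
S=cam("side");T=cam("top");cv2.imwrite("pics/S2.png",S)
z=lambda im,x0,y0,x1,y1,w,h:cv2.resize(im[y0:y1,x0:x1],(w,h),interpolation=cv2.INTER_CUBIC)
cv2.imwrite("pics/rd.png",np.hstack([z(S,230,60,320,170,400,489),z(T,170,180,260,290,400,489)]))
tool((.471,.2745,.088))
E
```

```text
clock: 10.4
ee_pos: [0.47, 0.2757, 0.2191]
ee_rot: [0.772, 0.635, 0.0, 0.0]
ft_force: [0.8, 0.4, 1.0]
grip_width: 0.0854
grasp_force: 0.0
clock: 10.65
ee_pos: [0.4685, 0.2739, 0.197]
ee_rot: [0.772, 0.636, -0.002, -0.001]
ft_force: [0.8, 0.2, -0.4]
grip_width: 0.0853
grasp_force: 0.0
clock 10.75 tcp [0.47   0.2734 0.1988] yaw of tool y -11.1 w 0.0857 gf 0.0 F [-0.2  0.9 -0.2] tz [-0. -0. -1.]
shift cm [ 0.13  0.08 11.08]
```

View pics/rd.png

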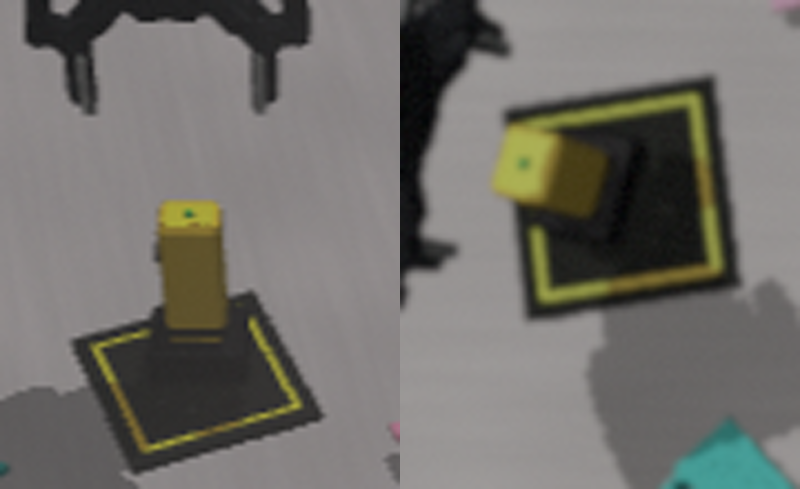

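Run:
```python
from h import *
u=np.array([np.cos(np.radians(-11.1)),np.sin(np.radians(-11.1)),0])
for d in(-.0465,0,.0465):
  for z in (.187,): p=proj("side",np.array([.47,.2734,z])+u*d);print(d,(p-[230,60])*4.444)
print((proj("side",np.array([.471,.2745,.117]))-[230,60])*4.444,(proj("top",np.array([.471,.2745,.117]))-[170,180])*4.444-[-400,0])
```

```text
-0.0465 [ 88.23546176 113.73354754]
0 [173.80171335 113.11239357]
0.0465 [259.13110163 112.49295907]
[184.23044361 212.71401284] [522.20684841 161.36219289]
```

The picture shows the open fingers standing centred above the handle, with the green dot at (188,213), within 1–2 mm of prediction. I descend and grip.

```bash
python3 -m handwheel '[0.1,0.1,3,0,1,0,0,4,0,1,0,0,2.5,0,1,0,0,1.5,0,1,0,0,0,0,1]';python3 -m handwheel '[0,0,0,0,0.3,0,0,0,0,0.3,0,0,0,0,0.3,0,0,0,0,0.3,0,0,0,0,0.3]' 40; python3 -c "
from h import *
tool((.541,-.045,.17))"
```

```text
clock: 11.38
ee_pos: [0.4711, 0.2739, 0.0884]
ee_rot: [0.772, 0.636, -0.001, -0.0]
ft_force: [-0.1, -0.5, 0.4]
grip_width: 0.0853
grasp_force: 0.0
clock: 12.0
ee_pos: [0.472, 0.275, 0.0899]
ee_rot: [0.772, 0.636, 0.001, 0.0]
ft_force: [-0.9, -0.6, 5.6]
grip_width: 0.0358
grasp_force: 45.2
clock 12.0 tcp [0.472  0.275  0.0899] yaw of tool y -11.0 w 0.0358 gf 45.2 F [-0.9 -0.6  5.6] tz [ 0.002  0.001 -1.   ]
shift cm [-30.09  12.89  -8.02]
```

```bash
python3 -m handwheel '[0,0,-1,0,0.3,0,0,-4,0,0.3,0,0,-4,0,0.3,-3,1.3,0,0,0.3,-4.5,1.9,0,0,0.3,-4.5,1.9,0,0,0.3,-4.5,1.9,0,0,0.3,-4.5,1.9,0,0,0.3]' 50;python3 -m handwheel '[-4.5,1.9,0,0,0.3,-3,1.3,0,0,0.3,-1.5,0.7,0,0,0.3,0,0,0,0,0.3,0,0,0,0,0.3]';python3 - <<'E'
from h import *
T=cam("top");S=cam("side")
cv2.imwrite("pics/hold.png",np.hstack([cv2.resize(S[80:260,240:384],(400,500)),cv2.resize(T[100:280,260:404],(400,500))]))
cv2.imwrite("pics/S3.png",S)
tool((.541,-.045,.179))
E
```

```text
clock: 13.0
ee_pos: [0.518, 0.05, 0.1784]
ee_rot: [0.772, 0.636, -0.0, -0.0]
ft_force: [0.2, 0.4, -2.3]
grip_width: 0.0351
grasp_force: 50.2
clock: 13.62
ee_pos: [0.5391, -0.0431, 0.1784]
ee_rot: [0.771, 0.636, -0.0, -0.001]
ft_force: [-0.4, 0.9, -2.2]
grip_width: 0.0355
grasp_force: 50.2
clock 13.725 tcp [ 0.5392 -0.043   0.1786] yaw of tool y -10.9 w 0.0356 gf 50.2 F [ 0.   1.  -1.6] tz [-0.001  0.001 -1.   ]
shift cm [-0.17  0.21 -0.04]
```

View pics/hold.png

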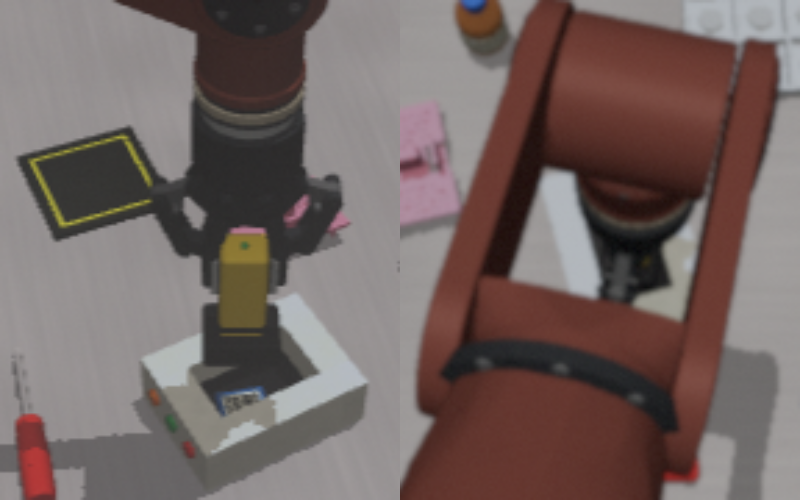

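The reader hangs upright over the bay, and the label is visible at crop (241,402), which is side pixel (326.8,224.7).

```bash
python3 - <<'E'
from h import *
print(plane("side",(326.8,224.7),.018),tri((344.5,194.2),(326.8,224.7)))
E
python3 -m handwheel '[-0.2,0.2,0,0,0.3,0,0,0,0,0.3,0,0,0,0,0.3,0,0,0,0,0.3,0,0,0,0,0.3,0,0,0,0,0.3,0,0,0,0,0.3,0,0,0,0,0.3]'; python3 -m handwheel '[0,0,0,0,0.3,0,0,0,0,0.3,0,0,0,0,0.3,0,0,0,0,0.3,0,0,0,0,0.3,0,0,0,0,0.3,0,0,0,0,0.3,0,0,0,0,0.3]'
python3 -m handwheel '[0,0,0,0,0.3,0,0,0,0,0.3,0,0,0,0,0.3,0,0,0,0,0.3]';python3 -c "
from h import *
tool((.471,.274,.17))"
```

```text
[ 0.54268424 -0.04470263  0.018     ] (array([ 0.54178835, -0.04514682,  0.01850484]), np.float64(0.001573462749573387))
clock: 14.72
ee_pos: [0.5412, -0.0467, 0.1788]
ee_rot: [0.772, 0.636, -0.0, -0.0]
ft_force: [-0.4, 0.5, -2.4]
grip_width: 0.0353
grasp_force: 50.1
clock: 15.72
ee_pos: [0.5412, -0.0467, 0.1788]
ee_rot: [0.772, 0.636, -0.0, -0.0]
ft_force: [0.4, 0.9, -2.2]
grip_width: 0.0352
grasp_force: 50.1
clock: 16.23
ee_pos: [0.5412, -0.0467, 0.1788]
ee_rot: [0.772, 0.636, 0.0, -0.0]
ft_force: [0.2, -0.2, -1.1]
grip_width: 0.0353
grasp_force: 50.1
clock 16.225 tcp [ 0.5412 -0.0467  0.1788] yaw of tool y -11.0 w 0.0353 gf 50.1 F [ 0.2 -0.2 -1.1] tz [ 0.  0. -1.]
shift cm [ 30.14 -13.02   0.88]
```

```bash
python3 -m handwheel '[1.5,-0.7,0,0,0.3,4,-1.8,0,0,0.3,4.5,-1.9,0,0,0.3,4.5,-1.9,0,0,0.3,4.5,-1.9,0,0,0.3,4.5,-1.9,0,0,0.3,4,-1.8,0,0,0.3,2,-0.9,0,0,0.3]' ; python3 -m handwheel '[0,0,2,0,0.3,0,0,3,0,0.3,0,0,2,0,0.3,0,0,0,0,0.3]';python3 -c "
from h import *
tool((.469,.271,.09))"
```

```text
clock: 17.23
ee_pos: [0.4702, 0.2703, 0.1789]
ee_rot: [0.771, 0.637, 0.0, -0.0]
ft_force: [0.8, -0.4, -1.5]
grip_width: 0.036
grasp_force: 50.2
clock: 17.73
ee_pos: [0.4693, 0.2673, 0.1067]
ee_rot: [0.771, 0.636, -0.002, -0.001]
ft_force: [0.1, -0.4, -0.9]
grip_width: 0.0352
grasp_force: 50.1
clock 17.725 tcp [0.4693 0.2673 0.1067] yaw of tool y -11.0 w 0.0352 gf 50.1 F [ 0.1 -0.4 -0.9] tz [-0.005 -0.002 -1.   ]
shift cm [ 0.36 -0.09  1.67]
```

```bash
python3 -m handwheel '[0,0,0.6,0,0.3,0,0,0.5,0,0.3,0,0,0.3,0,0.3,0,0,0.2,0,0.3,0,0,0,0,0.3]';python3 -c "
from h import *
tool((.469,.271,.09))"
```

```text
clock: 18.35
ee_pos: [0.4719, 0.2673, 0.0928]
ee_rot: [0.772, 0.636, -0.0, -0.0]
ft_force: [-0.1, -0.2, -1.7]
grip_width: 0.0357
grasp_force: 50.1
clock 18.35 tcp [0.4719 0.2673 0.0928] yaw of tool y -11.0 w 0.0357 gf 50.1 F [-0.1 -0.2 -1.7] tz [-0. -0. -1.]
shift cm [ 0.31 -0.35  0.28]
```

```bash
python3 -m handwheel '[0,0,0.2,0,0.3,0,0,0.1,0,0.3,0,0,0,0,0.3]';python3 -m handwheel '[0,0,0.1,0,0.3,0,0,0,0,0.3]';python3 -c "
from h import *
tool()"
```

```text
clock: 18.73
ee_pos: [0.472, 0.2674, 0.09]
ee_rot: [0.772, 0.636, 0.0, 0.0]
ft_force: [0.0, -0.1, 0.5]
grip_width: 0.0361
grasp_force: 50.2
clock: 18.98
ee_pos: [0.4721, 0.2675, 0.09]
ee_rot: [0.772, 0.636, -0.0, -0.0]
ft_force: [-3.0, -1.2, 6.2]
grip_width: 0.0355
grasp_force: 51.0
clock 18.975 tcp [0.4721 0.2675 0.09  ] yaw of tool y -11.0 w 0.0355 gf 51.0 F [-3.  -1.2  6.2] tz [-0. -0. -1.]
```

```bash
python3 -m handwheel '[0,0,0,0,0.6,0,0,0,0,1,0,0,0,0,1,0,0,-3,0,1,0,0,-5,0,1,0,0,-5,0,1]';python3 -m handwheel '[-2,0,0,-9,1,-4,0,0,-10,1,-5,0,0,-9,1,0,0,0,0,1]';python3 - <<'E'
from h import *
T=cam("top");S=cam("side");cv2.imwrite("pics/T4.png",T);cv2.imwrite("pics/S4.png",S)
a=blobs(mask(T,(5,120,80),(20,255,255),(400,170,490,262)),3);b=blobs(mask(S,(5,120,80),(20,255,255),(280,285,385,365)),3);print(a,b)
print("reader yellow",blobs(mask(T,(22,120,80),(36,255,255),(180,190,255,260)),3),blobs(mask(S,(36,60,30),(85,255,255),(245,90,300,130)),1))
A=sorted([x[1] for x in a[:2]],key=lambda p:p[0]);B=sorted([x[1] for x in b[:2]],key=lambda p:p[0])
P,e=tri(A[0],B[0]);Q,f=tri(A[1],B[1]);print(P,e,Q,f,(P+Q)/2,"yaw",np.degrees(np.arctan2(-(P-Q)[0],(P-Q)[1])))
tool((.497,-.283,.17))
E
```

```text
clock: 19.73
ee_pos: [0.4715, 0.2671, 0.2195]
ee_rot: [0.772, 0.636, -0.001, -0.0]
ft_force: [0.9, 0.1, -0.2]
grip_width: 0.0852
grasp_force: 0.0
clock: 20.23
ee_pos: [0.4739, 0.1558, 0.2187]
ee_rot: [0.597, 0.803, -0.0, 0.0]
ft_force: [1.1, -0.3, -0.3]
grip_width: 0.0858
grasp_force: 0.0
[(56, [434.36, 216.23]), (17, [456.47, 209.59])] [(28, [340.5, 334.39]), (27, [339.52, 325.96]), (20, [326.5, 305.5])]
reader yellow [(74, [198.42, 222.62]), (6, [239.17, 229.17])] [(3, [272.67, 109.33])]
[ 0.50714101 -0.27190656 -0.03046719] 0.02105041340900967 [ 0.50762494 -0.31180431  0.01930647] 0.00020920977767761127 [ 0.50738298 -0.29185543 -0.00558036] yaw 0.6949310786567113
clock 20.325 tcp [0.4737 0.1581 0.2187] yaw of tool y 16.8 w 0.0854 gf 0.0 F [ 0.2  0.3 -0.7] tz [-0.     0.001 -1.   ]
shift cm [-42.9  -10.55   4.84]
```

```bash
python3 -m handwheel '[-4,-1,0,0,1,-5.8,-1.4,0,0,1,-5.8,-1.4,0,0,1,-5.8,-1.4,0,0,1,-5.8,-1.4,0,0,1,0,0,0,0,1]';python3 - <<'E'
from h import *
P,e=tri((434.36,216.23),(326.5,305.5));Q,f=tri((456.47,209.59),(340,330.2));print(P,e,Q,f,(P+Q)/2,"yaw",np.degrees(np.arctan2(-(P-Q)[0],(P-Q)[1])))
T=cv2.imread("pics/T4.png");S=cv2.imread("pics/S4.png")
z=lambda im,x0,y0,x1,y1,w,h:cv2.resize(im[y0:y1,x0:x1],(w,h),interpolation=cv2.INTER_CUBIC)
cv2.imwrite("pics/cov.png",np.vstack([np.hstack([z(T,400,170,480,260,265,300),z(S,280,280,380,370,335,300)]),np.hstack([z(T,180,185,260,275,265,300),z(S,240,85,340,175,335,300)])]))
tool((.497,-.283,.17))
E
```

```text
clock: 21.08
ee_pos: [0.4908, -0.1238, 0.219]
ee_rot: [0.597, 0.802, -0.0, 0.001]
ft_force: [-0.3, -0.1, -0.2]
grip_width: 0.0856
grasp_force: 0.0
[ 0.4906051  -0.2550185   0.03812699] 0.004001337692946622 [ 0.50652334 -0.30840056  0.03112457] 0.0011629003882810615 [ 0.49856422 -0.28170953  0.03462578] yaw 16.604295508904176
clock 21.075 tcp [ 0.4908 -0.1238  0.219 ] yaw of tool y 16.7 w 0.0856 gf 0.0 F [-0.3 -0.1 -0.2] tz [ 0.001 -0.001 -1.   ]
shift cm [-15.42  -3.99   4.92]
```

View pics/cov.png

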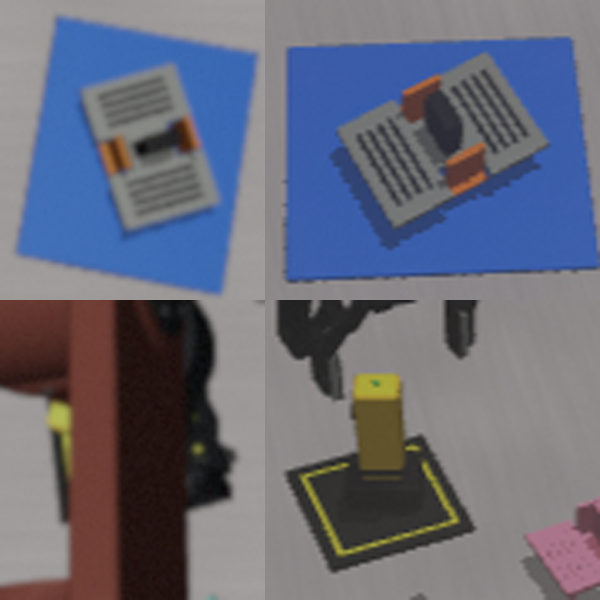

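The cover lies flat on the mat with its tabs out, plate corners in the top view at about (425,197), (453,189), (466,231) and (438,240). The reader stands upright on its pad.

```bash
python3 - <<'E'
from h import *
q=np.array([plane("top",x,.028) for x in [(424.8,197),(452.8,188.9),(465.8,231.5),(438.3,239.9)]]);print(q.mean(0))
for i in range(4):
    d=q[(i+1)%4]-q[i];print(np.linalg.norm(d).round(4),np.degrees(np.arctan2(d[1],d[0])).round(1))
tool((.498,-.282,.12))
E
python3 -m handwheel '[-5,-1.3,0,0,1,-5.4,-1.4,2,0,1,-5,-1.3,3,0,1,0,0,3,0,1,0,0,1.9,0,1,0,0,0,0,1]' 60;python3 -c "
from h import *
tool((.498,-.2825,.050))"
```

```text
[ 0.49512715 -0.28310952  0.028     ]
0.0694 -72.9
0.1045 -164.8
0.0674 107.9
0.1053 16.4
clock 21.075 tcp [ 0.4908 -0.1238  0.219 ] yaw of tool y 16.7 w 0.0856 gf 0.0 F [-0.3 -0.1 -0.2] tz [ 0.001 -0.001 -1.   ]
shift cm [-15.35  -3.86   9.92]
clock: 21.82
ee_pos: [0.496, -0.2775, 0.1177]
ee_rot: [0.594, 0.804, 0.0, -0.002]
ft_force: [0.1, 0.1, 0.6]
grip_width: 0.0855
grasp_force: 0.0
clock 21.825 tcp [ 0.496  -0.2775  0.1177] yaw of tool y 17.1 w 0.0855 gf 0.0 F [0.1 0.1 0.6] tz [-0.004  0.003 -1.   ]
shift cm [-0.57  0.06  6.77]
```

```bash
python3 -m handwheel '[-0.6,0,2.5,0,1,0,0,2.5,0,1,0,0,1.2,0,1,0,0,0,0,1]';python3 -c "
from h import *
tool((.497,-.283,.0505))"
```

```text
clock: 22.32
ee_pos: [0.4987, -0.2851, 0.0578]
ee_rot: [0.594, 0.804, 0.0, -0.0]
ft_force: [-0.4, 0.4, -0.0]
grip_width: 0.0853
grasp_force: 0.0
clock 22.325 tcp [ 0.4987 -0.2851  0.0578] yaw of tool y 17.1 w 0.0853 gf 0.0 F [-0.4  0.4 -0. ] tz [-0.  0. -1.]
shift cm [ 0.25 -0.1   0.74]
```

```bash
python3 -m handwheel '[0.2,-0.1,0.7,0,1,0,0,0,0,1]';python3 -m handwheel '[0,0,0,0,0.3,0,0,0,0,0.3,0,0,0,0,0.1,0,0,0,0,0.1,0,0,0,0,0.1,0,0,0,0,0.1]' 60;python3 -c "
from h import *
tool((.497,-.283,.0505))"
```

```text
clock: 22.58
ee_pos: [0.497, -0.2841, 0.0511]
ee_rot: [0.595, 0.804, 0.0, 0.0]
ft_force: [-1.0, 0.3, -0.4]
grip_width: 0.0851
grasp_force: 0.0
clock: 23.32
ee_pos: [0.4971, -0.2844, 0.051]
ee_rot: [0.595, 0.804, 0.0, 0.0]
ft_force: [0.1, -0.4, 1.0]
grip_width: 0.0113
grasp_force: 60.2
clock 23.325 tcp [ 0.4971 -0.2844  0.051 ] yaw of tool y 17.0 w 0.0113 gf 60.2 F [ 0.1 -0.4  1. ] tz [ 0. -0. -1.]
shift cm [0.14 0.03 0.05]
```

```bash
python3 -m handwheel '[0,0,-0.5,0,0.1,0,0,-2,0,0.1,0,0,-4,0,0.1,0,0,-4,0,0.1,0,0,0,0,0.1]';python3 -c "
from h import *
tool((.5517,-.0371,.15))"
```

```text
clock: 23.95
ee_pos: [0.5001, -0.2866, 0.1618]
ee_rot: [0.595, 0.804, -0.0, 0.006]
ft_force: [0.2, 0.5, -1.8]
grip_width: 0.0113
grasp_force: 60.0
clock 23.95 tcp [ 0.5001 -0.2866  0.1618] yaw of tool y 17.0 w 0.0113 gf 60.0 F [ 0.2  0.5 -1.8] tz [ 0.009 -0.007 -1.   ]
shift cm [22.36 12.22  1.06]
```

```bash
python3 -m handwheel '[2,1.1,0,0,0.1,4.5,2.4,0,0,0.1,5,2.7,0,0,0.1,5,2.7,0,0,0.1,3.8,2.1,0,0,0.1,1.9,1.1,0,0,0.1,0,0,0,0,0.1,0,0,0,0,0.1]';python3 -c "
from h import *
tool((.5517,-.0371,.102))"
```

```text
clock: 24.95
ee_pos: [0.5466, -0.0363, 0.1545]
ee_rot: [0.595, 0.804, -0.001, -0.001]
ft_force: [-0.2, 0.5, -1.9]
grip_width: 0.0108
grasp_force: 59.8
clock 24.95 tcp [ 0.5466 -0.0363  0.1545] yaw of tool y 17.0 w 0.0108 gf 59.8 F [-0.2  0.5 -1.9] tz [-0.003  0.    -1.   ]
shift cm [-0.23  0.47  5.25]
```

```bash
python3 -m handwheel '[-0.2,0.4,2,0,0.1,0,0,2,0,0.1,0,0,0.8,0,0.1,0,0,0,0,0.1,0,0,0,0,0.1]';python3 - <<'E'
from h import *
S=cam("side");T=cam("top")
tool((.5517,-.0371,.077))
cv2.imwrite("pics/over.png",cv2.resize(S[130:260,270:390],(720,600)[:2][::1] if 0 else (550,596),interpolation=cv2.INTER_CUBIC))
E
```

```text
clock: 25.58
ee_pos: [0.5528, -0.0377, 0.1083]
ee_rot: [0.595, 0.804, 0.0, 0.0]
ft_force: [0.5, 0.4, -0.9]
grip_width: 0.011
grasp_force: 59.9
clock 25.675 tcp [ 0.553  -0.0376  0.1087] yaw of tool y 17.0 w 0.0112 gf 59.9 F [ 0.1 -0.1 -1.4] tz [ 0.002 -0.    -1.   ]
shift cm [ 0.09 -0.12  3.17]
```

View pics/over.png

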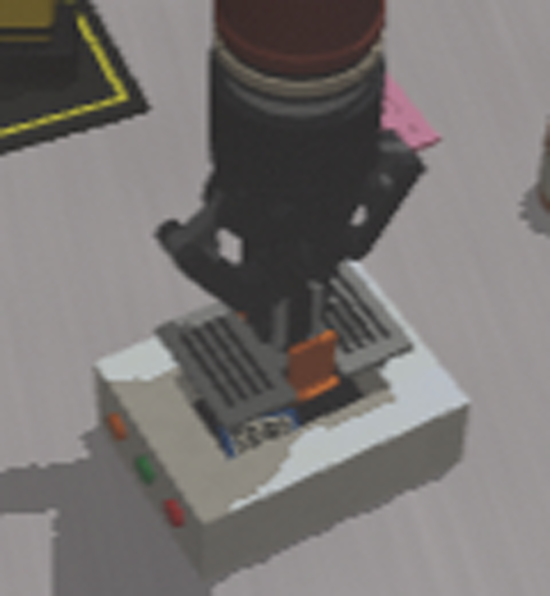

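The cover hangs level and square over the opening. I lower it gently while watching the force.

```bash
python3 -m handwheel '[0.1,-0.1,0.5,0,0.1,0,0,0.4,0,0.1,0,0,0.4,0,0.1,0,0,0,0,0.1]';python3 -c "
from h import *
tool((.5517,-.0371,.077))"
```

```text
clock: 26.18
ee_pos: [0.5505, -0.0366, 0.0941]
ee_rot: [0.595, 0.804, -0.0, -0.001]
ft_force: [0.4, 0.4, -0.6]
grip_width: 0.0111
grasp_force: 59.9
clock 26.175 tcp [ 0.5505 -0.0366  0.0941] yaw of tool y 17.0 w 0.0111 gf 59.9 F [ 0.4  0.4 -0.6] tz [-0.001  0.    -1.   ]
shift cm [-0.09  0.1   1.71]
```

```bash
python3 -m handwheel '[0,0.1,0.3,0,0.1,0,0,0.3,0,0.1,0,0,0.2,0,0.1,0,0,0,0,0.1]';python3 -c "
from h import *
tool((.5517,-.0371,.077))"
```

```text
clock: 26.68
ee_pos: [0.5526, -0.0368, 0.0872]
ee_rot: [0.595, 0.804, 0.0, 0.001]
ft_force: [0.7, -1.6, -0.1]
grip_width: 0.011
grasp_force: 60.1
clock 26.675 tcp [ 0.5526 -0.0368  0.0872] yaw of tool y 17.0 w 0.011 gf 60.1 F [ 0.7 -1.6 -0.1] tz [ 0.002 -0.001 -1.   ]
shift cm [-0.   -0.1   1.02]
```

```bash
python3 -m handwheel '[0,0,0.3,0,0.1,0,0,0.2,0,0.1,0,0,0.1,0,0.1,0,0,0,0,0.1]';python3 -c "
from h import *
tool((.5517,-.0371,.077))"
```

```text
clock: 27.18
ee_pos: [0.5524, -0.0365, 0.081]
ee_rot: [0.595, 0.804, 0.0, 0.001]
ft_force: [1.6, -0.3, 0.8]
grip_width: 0.0109
grasp_force: 60.2
clock 27.175 tcp [ 0.5524 -0.0365  0.081 ] yaw of tool y 17.0 w 0.0109 gf 60.2 F [ 1.6 -0.3  0.8] tz [ 0.001 -0.    -1.   ]
shift cm [-0.04 -0.09  0.4 ]
```

```bash
python3 -m handwheel '[0,0,0.2,0,0.1,0,0,0.1,0,0.1,0,0,0,0,0.1]';python3 -m handwheel '[0,0,0.1,0,0.1,0,0,0,0,0.1]'; python3 -m handwheel '[0,0,0.1,0,0.1,0,0,0,0,0.1]'
```

```text
clock: 27.55
ee_pos: [0.5516, -0.0366, 0.0772]
ee_rot: [0.595, 0.804, -0.0, -0.0]
ft_force: [1.4, -3.5, -1.9]
grip_width: 0.0112
grasp_force: 59.9
clock: 27.8
ee_pos: [0.5517, -0.0366, 0.0771]
ee_rot: [0.595, 0.804, -0.0, -0.0]
ft_force: [-1.4, -2.9, 3.1]
grip_width: 0.0109
grasp_force: 60.6
clock: 28.05
ee_pos: [0.5517, -0.0366, 0.077]
ee_rot: [0.595, 0.804, -0.001, -0.0]
ft_force: [-4.0, -2.8, 9.3]
grip_width: 0.011
grasp_force: 61.5
```

```bash
python3 -m handwheel '[0,0,0.1,0,0.1,0,0,0.1,0,0.1,0,0,0,0,0.1]'; python3 -m handwheel '[0,0,-0.4,0,0.1,0,0,0,0,0.1]'; python3 -m handwheel '[0,0,-0.2,0,0.1,0,0,0,0,0.1]'
```

```text
clock: 28.42
ee_pos: [0.5517, -0.0366, 0.077]
ee_rot: [0.595, 0.804, -0.001, -0.001]
ft_force: [-9.5, -2.2, 20.0]
grip_width: 0.0108
grasp_force: 63.1
clock: 28.68
ee_pos: [0.5518, -0.0365, 0.0776]
ee_rot: [0.595, 0.804, -0.0, 0.0]
ft_force: [0.5, -2.7, -0.1]
grip_width: 0.0113
grasp_force: 60.1
clock: 28.92
ee_pos: [0.5516, -0.0365, 0.0782]
ee_rot: [0.595, 0.804, -0.0, 0.0]
ft_force: [4.0, -5.1, -7.3]
grip_width: 0.011
grasp_force: 59.4
```

The latch holds against a 7 N tug. I press the cover down again and release it.

```bash
python3 -m handwheel '[0,0,0.3,0,0.1,0,0,0.25,0,0.1,0,0,0,0,0.1]'; python3 -m handwheel '[0,0,-0.2,0,0.1,0,0,0,0,0.1]'; python3 -m handwheel '[0,0,0,0,0.5,0,0,0,0,1,0,0,0,0,1,0,0,-2,0,1,0,0,-5,0,1,0,0,-5,0,1]';python3 -m handwheel '[-5,0,-1,0,1,-5.5,0,0,0,1,-5.5,0,0,0,1,-5.5,0,0,0,1,0,0,0,0,1]';python3 - <<'E'
from h import *
T=cam("top");S=cam("side");tool()
for n,im,roi in(("top",T,(318,150,370,215)),("side",S,(305,185,360,230))): print(n,blobs(mask(im,(5,120,80),(20,255,255),roi),3))
print("reader",blobs(mask(T,(22,120,80),(36,255,255),(180,190,255,260)),3),blobs(mask(S,(36,60,30),(85,255,255),(245,90,300,130)),1))
def tp(n): return plane
for n,a,b in(("top",0,0),):
    P=[x[1] for x in blobs(mask(T,(5,120,80),(20,255,255),(318,150,370,215)),3)[:2]];Q=[x[1] for x in blobs(mask(S,(5,120,80),(20,255,255),(305,185,360,230)),3)[:2]]
    P.sort();Q.sort();A=[tri(p,q) for p,q in zip(P,Q)];print(A, np.linalg.norm(A[0][0]-A[1][0]))
E
```

```text
clock: 29.3
ee_pos: [0.5519, -0.0365, 0.077]
ee_rot: [0.595, 0.804, -0.001, -0.001]
ft_force: [-7.2, -1.5, 14.9]
grip_width: 0.0109
grasp_force: 62.8
clock: 29.55
ee_pos: [0.552, -0.0365, 0.0771]
ee_rot: [0.595, 0.804, -0.0, -0.0]
ft_force: [-2.3, -3.0, 6.9]
grip_width: 0.0109
grasp_force: 61.5
clock: 30.3
ee_pos: [0.5512, -0.036, 0.1966]
ee_rot: [0.595, 0.804, -0.0, -0.001]
ft_force: [1.4, -0.0, 0.0]
grip_width: 0.0856
grasp_force: 0.0
clock: 30.92
ee_pos: [0.6152, -0.2457, 0.2057]
ee_rot: [0.597, 0.803, -0.0, 0.0]
ft_force: [-0.1, 0.5, -0.4]
grip_width: 0.0854
grasp_force: 0.0
clock 31.025 tcp [ 0.6144 -0.2419  0.2054] yaw of tool y 16.9 w 0.0854 gf 0.0 F [ 0.5  0.  -0.2] tz [-0.001  0.002 -1.   ]
top [(18, [350.17, 182.89]), (17, [330.71, 188.76])]
side [(20, [336.75, 213.1]), (16, [325.5, 198.0])]
reader [(708, [215.06, 222.36])] [(3, [272.67, 109.33])]
[(array([ 0.5446919, -0.0131297,  0.0759106]), np.float64(0.0025508364460169793)), (array([ 0.55993382, -0.05736675,  0.0714116 ]), np.float64(0.002821808352760943))] 0.047005044216101584
```

```bash
python3 -c "
from workcell import workorder
print(workorder.job_done())"
```

```text
the job is handed in; nothing more can be done
None
```

The job is handed in at about 31 s of the 72 s: the cover is back on the box, flush, and held against a 7 N tug. The reader was held still over the label for about 2.5 s and stands on its pad, and the bottle, lens tray and screwdriver were not approached; the verdict was not reported.

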